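# Tip up the profile template and lay it in its pocket

### The arm

A 7-joint arm with a two-finger parallel gripper is mounted at the origin on the work surface. World frame = base frame: x ahead of the robot, y to its left, z up, the work surface at z = 0. Lengths are in m, angles in degrees, forces in N, time in s.
With the tool pointing down it reaches from about 0.4 to 0.875 m from the base axis. Payload 6.5 kg.
Tool frame: the origin (TCP) lies midway between the tips of the shut fingers; the grasp point (between the pads) lies 19 mm behind it (env.grasp_offset is the distance from the TCP to the grasp point, in m); z points along the fingers, y is the line along which they close (so a half turn about z gives the same grasp; the last joint's range is limited). The gripper opens to 85 mm and grips with 20 to 120 N. Pads are 22 mm wide; open, the fingers measure 114 mm over their backs; the gripper's body (76 mm by 85 mm) begins 54 mm behind the grasp point. The pads swing forward as they close: fully open they stand 13 mm farther back than shut.
Start: joints at [-69.626, 30.733, -0.252, 88.115, 0.149, 61.152, -4.079], TCP at [0.266, 0.593, 0.231] pointing down, gripper open.
Joint ranges: [-154.64, 154.64], [-21.42, 123.67], [-72.66, 72.17], [13.99, 137.28], [-74.86, 254.86], [10.95, 109.41], [-158.01, 158.01]. Speed limits (degrees/s): [136.94, 136.94, 180, 180, 180, 180, 180].

### API

Orientations are given as [roll, pitch, yaw] about the fixed x, y, z axes, in that order (R = Rz(yaw) Ry(pitch) Rx(roll)).
In Python, from bench import status, imaging, env gives the robot as it stands.
- The arm moves only by the tool play_rows, never from a script. Its argument "increments" is a list of rows, each an object with "grip": the finger opening in mm, from 0 to 85.4; "offset": the shift along the world's x, y, z in units of 30 mm (1.0 is 30 mm), a list of three; "dr": the turn, a rotation vector about the world's x, y, z in units of 6 degrees (1.0 is 6 degrees), a list of three. A call has exactly 8 rows; each row is the pose to reach, as a shift and turn from the pose commanded when the call began; what a row does not reach only later rows make up. A row lasts 1/12 s, in which the tool goes at most 41.7 mm and 7.16 degrees, less where a joint would pass 70% of its speed; a pose out of reach is approached as far as the arm can. A call with a gripper value outside its range is refused whole. The fingers move at their own pace and stop on an object; "grip_force" is the grip in N (left out, the last holds). Time passes only in rows, so rows that repeat a pose let the fingers close, or fill a call up. It gives the time, the measured TCP pose, the force, the opening and the grip force at its end, in the units of the state.
- status.read_state(): the state, without advancing time (a new reading comes with each control period).
- imaging.grab_frame(name): name is "scene" or "top" or "wrist"; returns the picture (420x560x3 uint8, blue, green, red); there is no depth.
- imaging.get_calibration(name): a dict with "fov_y" (degrees; the focal length in pixels is half the picture's height over the tangent of half this angle, whatever the lens; pixels are square), "cx", "cy" (the principal point, pixels), "pose" (4x4, takes a point from camera to world coordinates). Camera axes: x right, y down, z forward; pixel columns grow to the right and rows downward; lengths in m; the calibration is good to about 2 mm. A picture is of the moment at which its call begins: read the wrist's pose just before it. get_calibration takes no time and is no camera call; for the wrist camera it gives the pose at the moment of the call.
- env.close_job(): hands the job in; it is judged then, once.
Trained networks look in the newest picture that a camera, given by its name, has taken for a name from the list of things; names that differ only in an ending like _2 or _b are one class to them, and where a whole thing is asked for, a point or a joint stands for the part that bears it (a point fixed in the world has none). Each returns a list of dicts, best first, with "conf" (0 to 1); they miss things now and then, are a little off and sometimes report something else, mostly with a low value. They report only what shows in the picture. A call takes as long as a camera call. They do not tell look-alikes from the thing itself.
- imaging.look_for(camera, query): "rect" ([left, top, width, height] in pixels, round what is visible of it).
- imaging.outline_of(camera, query): "pixels" (420x560 bool, what is visible of it) and "rect" ([left, top, width, height] in pixels, round what is visible of it).
- imaging.tip_of(camera, query): "position" ([row, column] in pixels: a listed point, or the origin of a listed thing).
The state is a dict: "time": time; "joint_positions": joint angles; "joint_vel": joint speeds; "effort": joint torques, N m; "tool_pos": TCP position; "tool_rot": TCP orientation; "contact_force": force on the tool from outside, world axes, zero at the start; "ft_torque": the same for the moment, N m; "finger_gap": opening from 0.0 (shut) to 1.0 (fully open); "grip_force": force on a finger pad.
Only numpy, scipy, OpenCV 4.12 (cv2) and the standard library are available. Lean on these libraries where they do the work, as an engineer would, in place of code of your own. Each camera call takes 0.05 s, during which the arm holds its last target. There are 200 camera calls.

### The job

Put the flat metal profile template away: press down its narrow end so that its wide end tips up out of the rocking rest, take it by the raised part, and lower it (do not drop it) into the one-way cutout pocket of the wooden board, turned so that it lies fully flat in the cutout. A wooden beater lies across that pocket: lay it inside the shallow grey tray. Leave the jar, bottle, cup, bowl and clay pieces standing where they are.

Things in the scene. Friction and masses are not known exactly. Their poses are not given: they have to be found in the camera images.
- template: flat bare metal plate 160 x 58 x 6 mm, about 150 g, one corner cut out. Origin: centre of the 160 x 58 outline, on the underside; x along its length. Wide part: x -20 to 80, y -29 to 29 mm; narrow end (tongue): x -80 to -20, y -29 to 5 mm. Starts level in the rest, axes along the rest's, underside 40 mm over the table; walls keep fingers from its edges until tipped up.
- rest: fixed wooden frame 188 x 90 mm, walls 46 mm high (30 at the -x end), flush with the template's top; inner faces of the long walls at y -33 and 33 mm. Origin: centre of the underside, on the table; x points from the template's narrow end to its wide end. The template lies on a steel bed (y -22 to 6 mm, with a heel at the -x end against sliding) that rocks on a pivot along y at x -25 mm, z 37 mm.
- rocker (a joint): tilt of the rest's bed: 0 level, stop at 0.45 rad with the wide (+x) end raised. The pivot is stiff (0.2 N m friction): it stays where it is left, template on it. Pressing the template at x -62, y -12 mm takes about 7 to 9 N and goes 16 mm down to the stop. Fully tipped, the template at its x = 35 mm is about 26 mm higher than before, its edges clear of the walls.
- board: fixed wooden board 200 x 104 mm, top 14 mm over the table. Origin: centre of the underside, on the table; z up. Its pocket has the template's outline (same x and y), 2.5 mm larger all round, 6 mm deep, floor 8 mm over the table. Both long sides are notched down to the table for the fingers, from x = 8 to 62 mm, outward from y = 24 and -24 mm.
- pocket (a point): the point of the pocket floor (8 mm over the table) where the template's origin belongs; axes as the board's; the template seats only with its x axis along this x axis.
- beater: wooden beater (flat stick) 140 mm long, 18 to 20 mm wide, about 50 g: handle x -70 to 10 mm is 16 mm thick, blade x 10 to 70 mm is 12 mm thick. Origin: middle of the underside; x along its length, z up. At the start it lies across the pocket on the board's top, 14 mm over the table, its middle over the pocket.
- tray: fixed shallow grey open tray, outside 180 x 110 x 22 mm high, walls 4 mm, floor 4 mm. Origin: centre of the underside, on the table; x along its length.
- jar: glass jar with white lid, 44 mm wide, 85 mm high, beside the rest; origin: centre of its foot
- figure: small unfired clay figure, 40 mm wide, 64 mm high, beside the board; origin: centre of its foot
- bottle: white plastic bottle, 54 mm wide, 150 mm high; origin: centre of its foot
- cup: terracotta cup, 72 mm wide, 80 mm high; origin: centre of its foot
- bowl: white bowl, 100 mm wide, 45 mm high; origin: centre of its foot
- pat: flat pat of hardened clay, 70 mm wide, 20 mm high; origin: centre of its foot
Things that resemble listed ones, but are neither listed nor needed, are in the scene too. There is more than one size of the beater; the one meant has the size given above. Leave any purple look-alike of the rest alone.

How it is judged (in metres and radians):
On the way, in this order (a step that is already met when the one before it is completed fails the run):
1. the rest is tipped up (more than 0.15 rad) with the template still lying on it (value of joint rocker above 0.15 rad and angle between template's own z axis and vertical above 0.1 rad and horizontal distance between template and rest below 0.03 m), for 0.1 s.
2. the template is lifted clear, 90 mm or more over the table (height (world z) of template above 0.09 m), for 0.1 s.
3. the template, still between the fingers, is lowered to within 15 mm of the pocket floor, over the pocket (z of template in the frame of pocket below 0.015 m and horizontal distance between template and pocket below 0.03 m and contact force between the fingers and template above 0.5 N), for 0.04 s.
At the end, for the whole second after the job is handed in: the template lies flat in the pocket (origin within 6 mm sideways and 2.5 mm in height of the pocket's, level within 0.03 rad, turned right within 0.07 rad), the beater's middle lies inside the tray (75 mm along, 50 mm across, underside within 30 mm of the table), both released and at rest (horizontal distance between template and pocket below 0.006 m and z of template in the frame of pocket between -0.0025 and 0.0025 m and angle between template's own z axis and vertical below 0.03 rad and angle between the x axis of template and the x axis of pocket, either way round below 0.07 rad and linear speed of each of template, beater below 0.02 m/s and x of beater in the frame of tray between -0.075 and 0.075 m and y of beater in the frame of tray between -0.05 and 0.05 m and z of beater in the frame of tray below 0.03 m); the robot touches nothing.
It fails at once if the jar, figure, bottle: one is moved more than 30 mm or knocked over (distance of any of jar, figure, bottle from where it was at the start of the episode above 0.03 m or angle between any of jar, figure, bottle's own z axis and vertical above 0.5 rad).
It fails at once if the cup, bowl, pat: one is moved more than 30 mm or knocked over (distance of any of cup, bowl, pat from where it was at the start of the episode above 0.03 m or angle between any of cup, bowl, pat's own z axis and vertical above 0.5 rad).
It also fails if it takes over 64 s, if anything falls off the work surface, if the arm or the gripper's body presses on something with over 40 N, if the wrist force passes 120 N, or if a joint passes its speed limit or range.

## Working session

There is one attempt and no reset: what is moved stays moved. The work goes in short steps, Python scripts to look and compute and a tool call to move; the robot and the scene stay as the last step left them, time stands still between calls to the robot, and variables do not carry over. Pictures are saved under pics/ and viewed, at most 10 in all, crops included, and the job is handed in when it is done.

Besides the shell and the picture viewer there is one more tool, called after "Emit:" as name([rows], argument=value, ...), one row to a line, values as JSON. play_rows: Moves the arm, as the interface text tells. Its arguments: {"type":"object","properties":{"increments":{"type":"array"},"grip_force":{"type":"number"}},"required":["increments"]}

```bash
mkdir -p pics; ls
python3 - <<'E'
from bench import status, imaging, env
import cv2,numpy as np
print(status.read_state()); print(env.grasp_offset)
for c in ("scene","top"):
    f=imaging.grab_frame(c); cv2.imwrite(f"pics/{c}0.png",f); k=imaging.get_calibration(c); print(c,k)
    for q in ("template","rest","board","pocket","beater","tray","jar","figure","bottle"):
        print(q,[( [round(v) for v in d["rect"]],round(d["conf"],2)) for d in imaging.look_for(c,q)] if q!="pocket" else [(d["position"],d["conf"]) for d in imaging.tip_of(c,q)])
print(status.read_state()["time"])
E
```

```text
pics
{'time': 0.0, 'joint_positions': array([-69.62393971,  30.77828938,  -0.25399112,  88.17006906,
         0.1491695 ,  61.15168218,  -4.07979728]), 'joint_vel': array([ 0.03352151,  0.00587781,  0.04090674, -0.07877896,  0.00920865,
       -0.05986017, -0.02127455]), 'effort': array([ 1.81280866e-04, -5.83415043e+01,  1.04845371e+00, -2.59092003e+01,
        1.23284638e-02,  9.76457493e-03,  3.67515511e-06]), 'tool_pos': array([0.26589376, 0.59244135, 0.23040846]), 'tool_rot': array([-1.79900581e+02,  7.65337349e-03,  1.55834567e+02]), 'contact_force': array([0.32571835, 1.13796837, 0.74781132]), 'ft_torque': array([-0.01197869,  0.04161344, -0.03187649]), 'grip_force': 0.0, 'finger_gap': 1.0014086856012998}
0.0187
scene {'fov_y': 48.92408251436047, 'cx': 280.77951018657103, 'cy': 212.6726807141743, 'pose': array([[ 0.88828375,  0.33977974, -0.30903351,  0.89121984],
       [ 0.45928497, -0.6526574 ,  0.60257417, -0.73336229],
       [ 0.00304949, -0.67719129, -0.73580069,  0.94179427],
       [ 0.        ,  0.        ,  0.        ,  1.        ]])}
template [([316, 146, 53, 13], 
[... 508 characters left out ...]
se': array([[-0.01866162, -0.98878146,  0.14819907,  0.38423492],
       [-0.99972391,  0.02057026,  0.01135653, -0.04913041],
       [-0.01427762, -0.14794622, -0.98889234,  1.03153811],
       [ 0.        ,  0.        ,  0.        ,  1.        ]])}
template [([122, 173, 36, 60], 0.63)]
rest [([137, 277, 73, 80], 0.92), ([118, 164, 59, 82], 0.63)]
board [([360, 191, 49, 82], 0.85)]
pocket [([230.8, 381.8], 0.98), ([229.9, 382.9], 0.5)]
beater [([358, 236, 51, 11], 0.88), ([436, 237, 8, 38], 0.61), ([372, 298, 15, 42], 0.57)]
tray [([241, 160, 47, 69], 0.75)]
jar [([99, 219, 25, 17], 0.8), ([230, 245, 22, 22], 0.32)]
figure [([413, 200, 21, 16], 0.57)]
bottle [([230, 245, 26, 21], 0.81)]
1.0
```

View both.

Run:
```python
import cv2
for c in ("scene","top"):
    f=cv2.imread(f"pics/{c}0.png"); cv2.imwrite(f"pics/{c}0b.png",cv2.resize(f,(800,600),interpolation=cv2.INTER_CUBIC))
```

```text
(no output)
```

View pics/scene0b.png

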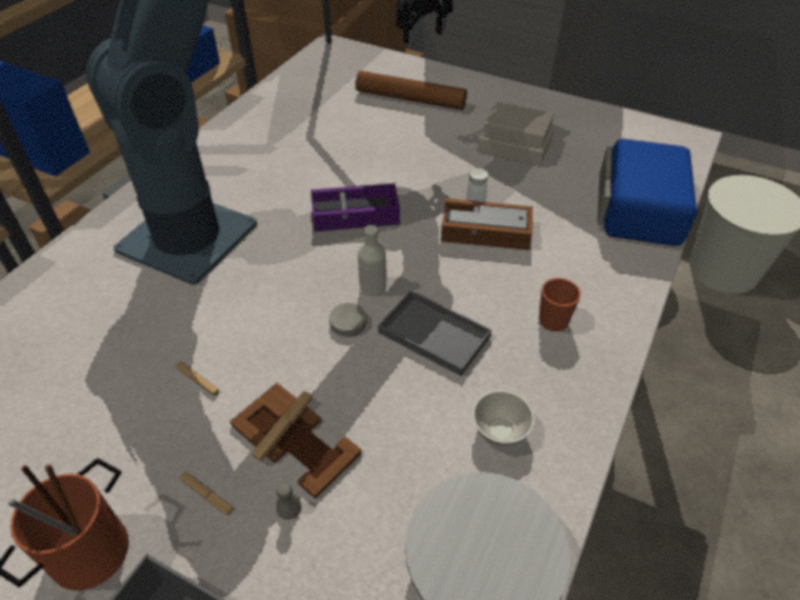

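View pics/top0b.png

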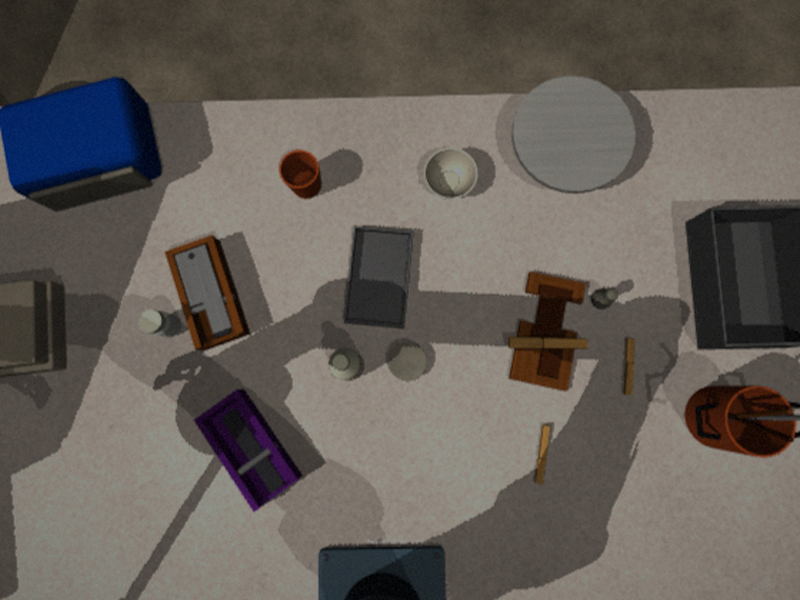

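```bash
cat > h.py <<'E'
from bench import status, imaging, env
import cv2,numpy as np
from scipy.optimize import minimize
S=8
def cal(c):
    k=imaging.get_calibration(c); f=210/np.tan(np.radians(k["fov_y"]/2))
    return np.array([[f,0,k["cx"]],[0,f,k["cy"]],[0,0,1]]),np.array(k["pose"])
def proj(P,C):
    K,T=C; q=(np.asarray(P,float)-T[:3,3])@T[:3,:3]; q=q@K.T; return q[:,:2]/q[:,2:]
def ray(uv,C,z):
    K,T=C; d=T[:3,:3]@np.linalg.solve(K,[uv[0],uv[1],1]); return T[:3,3]+d*(z-T[2,3])/d[2]
def place(p,P):
    c,s=np.cos(p[2]),np.sin(p[2]); P=np.asarray(P,float)
    return np.c_[p[0]+c*P[:,0]-s*P[:,1],p[1]+s*P[:,0]+c*P[:,1],P[:,2]]
def box(x0,x1,y0,y1,z0,z1): return np.array([[x,y,z] for x in(x0,x1) for y in(y0,y1) for z in(z0,z1)])/1000
BOX=dict(board=box(-100,100,-52,52,0,14),rest=np.r_[box(-94,94,-45,45,0,30),box(-90,94,-45,45,0,46)],tray=box(-90,90,-55,55,0,22),
 beater=np.r_[box(-70,10,-9.5,9.5,14,30),box(10,70,-9.5,9.5,14,26)])
def poly(P,C):
    h=cv2.convexHull((proj(P,C)).astype(np.float32))[:,0]; return h
def hullfit(P,obs,p0):
    # obs: list of (cam, mask); compare hulls by IoU
    H=[]
    for C,m in obs:
        c,_=cv2.findContours(m.astype(np.uint8),cv2.RETR_EXTERNAL,cv2.CHAIN_APPROX_NONE)
        pts=max(c,key=cv2.contourArea); H.append((C,cv2.convexHull(pts)[:,0].astype(np.float32),cv2.contourArea(pts)))
    def cost(p):
        t=0
        for C,h,_ in H:
            g=poly(place(p,P),C); a,_=cv2.intersectConvexConvex(g,h)
            t+=1-a/(cv2.contourArea(g)+cv2.contourArea(h)-a)
        return t/len(H)
    best=None
    for dy in (0,.3,-.3):
        r=minimize(cost,np.array(p0)+[0,0,dy],method="Nelder-Mead",options=dict(initial_simplex=np.array(p0)+[0,0,dy]+np.array([[0,0,0],[.02,0,0],[0,.02,0],[0,0,.2]]),xatol=1e-5,fatol=1e-6))
        if best is None or r.fun<best.fun: best=r
    return best.x,best.fun
E
python3 - <<'E'
from h import *
cs={c:cal(c) for c in("scene","top")}
for c in cs: imaging.grab_frame(c)
guess={"rest":(207,292,.03,.3),"board":(550,330,.01,-.1),"tray":(378,277,.01,0),"beater":(548,343,.03,1.57)}
for n,(u,v,z,y) in guess.items():
    g=ray((u*.7,v*.7),cs["top"],z); obs=[]
    for c in cs:
        best=None
        for d in imaging.outline_of(c,n):
            l,t,w,h=d["rect"]; uv=proj([g],cs[c])[0]; e=np.hypot(l+w/2-uv[0],t+h/2-uv[1])
            if e<20 and (best is None or d["conf"]>best[0]): best=(d["conf"],d["pixels"])
        if best: obs.append((cs[c],best[1]))
    for o in ([obs]+[[x] for x in obs]):
        p,f=hullfit(BOX[n],o,[g[0],g[1],y]); print(n,len(o),np.round(g,3),np.round(p[:2],4),round(np.degrees(p[2]),1),round(f,3))
for n in("jar","figure","bottle","cup","bowl","pat"):
    print(n,[(np.round(ray(d["position"][::-1],cs["top"],0.0)[:2],3),round(d["conf"],2)) for d in imaging.tip_of("top",n)])
E
```

```text
rest 2 [0.559 0.307 0.03 ] [0.5577 0.3085] 18.9 0.027
rest 1 [0.559 0.307 0.03 ] [0.5578 0.3086] 19.2 0.036
rest 1 [0.559 0.307 0.03 ] [0.5581 0.3086] 18.8 0.017
board 2 [ 0.479 -0.313  0.01 ] [ 0.4798 -0.307 ] -14.8 0.43
board 1 [ 0.479 -0.313  0.01 ] [ 0.4792 -0.3068] -14.7 0.396
board 1 [ 0.479 -0.313  0.01 ] [ 0.5593 -0.3271] -12.4 0.447
tray 2 [ 0.584 -0.002  0.01 ] [ 0.5839 -0.0034] -6.6 0.029
tray 1 [ 0.584 -0.002  0.01 ] [ 0.584  -0.0029] -6.9 0.03
tray 1 [ 0.584 -0.002  0.01 ] [ 0.5838 -0.0038] -6.1 0.029
beater 1 [ 0.454 -0.303  0.03 ] [ 0.4553 -0.3023] 88.7 0.049
beater 1 [ 0.454 -0.303  0.03 ] [ 0.4553 -0.3023] 88.7 0.049
jar [(array([ 0.417, -0.063]), 0.44)]
figure [(array([ 0.539, -0.411]), 0.68)]
bottle [(array([0.414, 0.057]), 0.8)]
cup [(array([0.764, 0.14 ]), 0.56)]
bowl [(array([ 0.453, -0.308]), 0.74)]
pat [(array([ 0.423, -0.062]), 0.66)]
```

Emit:
play_rows([
  {"grip":60,"offset":[1.0,-1.0,0.3],"dr":[0,0,-1.1]},
  {"grip":60,"offset":[2.0,-2.0,0.6],"dr":[0,0,-2.2]},
  {"grip":60,"offset":[3.0,-3.0,0.9],"dr":[0,0,-3.3]},
  {"grip":60,"offset":[4.0,-4.0,1.2],"dr":[0,0,-4.4]},
  {"grip":60,"offset":[5.0,-5.0,1.5],"dr":[0,0,-5.5]},
  {"grip":60,"offset":[6.0,-6.0,1.8],"dr":[0,0,-6.6]},
  {"grip":60,"offset":[6.8,-7.0,2.0],"dr":[0,0,-7.7]},
  {"grip":60,"offset":[6.8,-7.5,2.0],"dr":[0,0,-8.0]},
])

```text
time: 2.47
tool_pos: [0.4757, 0.3633, 0.293]
tool_rot: [179.7, 0.1, 107.1]
contact_force: [0.2, -0.8, 0.5]
finger_gap: 0.701
grip_force: 0.0
```

Run:
```python
from h import *
C=cal("wrist"); print(status.read_state()["tool_pos"],status.read_state()["tool_rot"],C[1].round(3))
f=imaging.grab_frame("wrist"); C2=cal("wrist"); cv2.imwrite("pics/w1.png",f)
for n in("rest","template"):
  for d in imaging.outline_of("wrist",n):
    print(n,d["conf"],d["rect"])
    if n=="rest":
        p,e=hullfit(BOX[n],[(C,d["pixels"])],[.558,.3085,.33]); print(p[:2],np.degrees(p[2]),e)
for d in imaging.tip_of("wrist","template"): print(ray(d["position"][::-1],C,.04),d["conf"])
for P in (.558,.3085,.33),: 
  for q in proj(place(P,BOX["rest"]),C).astype(int): cv2.circle(f,tuple(map(int,q)),2,(0,0,255),-1)
cv2.imwrite("pics/w1.png",f)
```

```text
[0.47565881 0.36330519 0.29298821] [1.79730126e+02 1.06486267e-01 1.07117686e+02] [[ 0.956  0.281  0.084  0.454]
 [ 0.293 -0.92  -0.261  0.43 ]
 [ 0.004  0.274 -0.962  0.434]
 [ 0.     0.     0.     1.   ]]
rest 0.78 [253.9, 195.5, 151.7, 79.7]
[0.55854773 0.31028922] 18.72973016812093 0.023334659493753795
rest 0.58 [17.3, 174.7, 178.5, 114.0]
[0.558  0.3085] 18.907607239317166 1.0
rest 0.33 [285.8, 149.7, 42.5, 39.6]
[0.51851516 0.3152369 ] 99.17056829897736 0.8731686817749325
template 0.77 [268.3, 213.4, 127.7, 48.9]
[0.56088941 0.30973508 0.04      ] 0.66
```

View pics/w1.png

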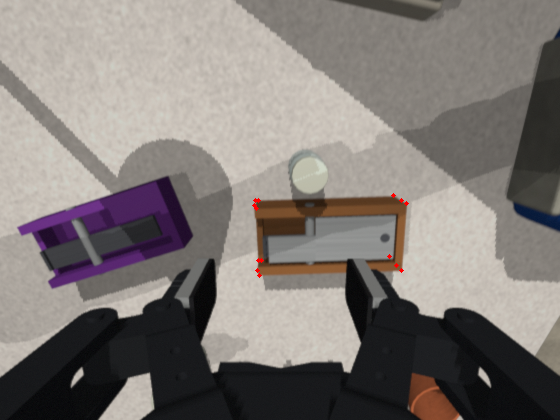

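Emit:
play_rows([
  {"grip":60,"offset":[0,-1.25,0],"dr":[0,0,-0.4]},
  {"grip":60,"offset":[0,-2.5,0],"dr":[0,0,-0.8]},
  {"grip":60,"offset":[0,-3.75,0],"dr":[0,0,-1.2]},
  {"grip":60,"offset":[0,-5,0],"dr":[0,0,-1.6]},
  {"grip":60,"offset":[0,-6.25,0],"dr":[0,0,-2]},
  {"grip":60,"offset":[0,-7.5,0],"dr":[0,0,-2.4]},
  {"grip":60,"offset":[0,-8.75,0],"dr":[0,0,-2.8]},
  {"grip":60,"offset":[0,-10,0],"dr":[0,0,-3.07]},
])

```text
time: 3.33
tool_pos: [0.4695, 0.0686, 0.2912]
tool_rot: [-180.0, -0.0, 89.6]
contact_force: [0.9, -0.1, 0.2]
finger_gap: 0.698
grip_force: 0.0
```

Emit:
play_rows([
  {"grip":45,"offset":[0,-1.25,0],"dr":[0,0,0]},
  {"grip":45,"offset":[0,-2.5,0],"dr":[0,0,0]},
  {"grip":45,"offset":[0,-3.75,0],"dr":[0,0,0]},
  {"grip":45,"offset":[0,-5,0],"dr":[0,0,0]},
  {"grip":45,"offset":[0,-6.25,0],"dr":[0,0,0]},
  {"grip":45,"offset":[0,-7.5,0],"dr":[0,0,0]},
  {"grip":45,"offset":[0,-8.75,0],"dr":[0,0,0]},
  {"grip":45,"offset":[0,-10,0],"dr":[0,0,0]},
])

```text
time: 4.0
tool_pos: [0.4711, -0.2314, 0.2911]
tool_rot: [180.0, -0.0, 89.7]
contact_force: [0.7, 0.2, -0.4]
finger_gap: 0.529
grip_force: 0.0
```

```bash
cat >> h.py <<'E'
def fitall(m,P,C,p0):
    "hull fit using every contour of the mask"
    pts=cv2.findNonZero(m.astype(np.uint8)); mm=np.zeros(m.shape,np.uint8); cv2.fillConvexPoly(mm,cv2.convexHull(pts),1)
    return hullfit(P,[(C,mm)],p0)
E
python3 - <<'E'
from h import *
C=cal("wrist"); s=status.read_state(); print(s["time"],s["tool_pos"],s["tool_rot"])
f=imaging.grab_frame("wrist"); C=cal("wrist"); 
for n,p0 in(("board",(.48,-.307,-.25)),("beater",(.455,-.302,1.55))):
  for d in imaging.outline_of("wrist",n)[:3]:
    m=d["pixels"]
    p,e=fitall(m,BOX[n],C,p0); print(n,d["conf"],d["rect"],p[:2],np.degrees(p[2]),e)
    cv2.drawContours(f,cv2.findContours(m.astype(np.uint8),0,1)[0],-1,(0,255,0) if n=="board" else (255,0,0),1)
    if e<.2:
      for q in proj(place(p,BOX[n]),C).astype(int): cv2.circle(f,tuple(map(int,q)),2,(0,0,255),-1)
for d in imaging.tip_of("wrist","pocket"): print(ray(d["position"][::-1],C,.008),d["conf"])
cv2.imwrite("pics/w2.png",f)
E
```

```text
4.0 [ 0.47107481 -0.23143865  0.29108523] [ 1.79981735e+02 -4.93721002e-02  8.97109576e+01]
board 0.88 [212.3, 178.2, 158.6, 102.9] [ 0.47666087 -0.31784678] -14.121269883239304 0.034386723128004726
beater 0.69 [262.4, 179.2, 13.2, 104.2] [ 0.45396196 -0.31492503] 87.55321333030406 0.0676551795513709
beater 0.64 [84.5, 205.1, 85.0, 22.7] [ 0.455 -0.302] 88.8084582452776 1.0
beater 0.57 [223.7, 312.7, 52.5, 17.3] [ 0.455 -0.302] 88.8084582452776 1.0
[ 0.47929475 -0.32086561  0.008     ] 0.92
```

View pics/w2.png

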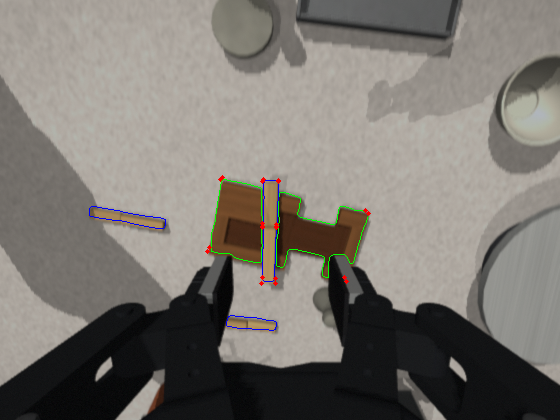

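Run:
```python
from h import *
print(cal("wrist")[1][:3,3])
W=BOX
for c in("wrist","top","scene"):
  C=cal(c); f=imaging.grab_frame(c)
  for n,p0 in(("board",(.48,-.307,-.25)),("beater",(.455,-.302,1.55))):
    for d in imaging.outline_of(c,n)[:3]:
      p,e=fitall(d["pixels"],BOX[n],C,p0)
      if e<.4: print(c,n,d["conf"],np.round(d["rect"]),p[:2].round(4),np.degrees(p[2]).round(1),round(e,3))
  for d in imaging.tip_of(c,"pocket")[:1]: print(c,"pocket",ray(d["position"][::-1],C,.008).round(4),d["conf"])
  for d in imaging.tip_of(c,"figure")[:2]: print(c,"fig",ray(d["position"][::-1],C,.0).round(4),d["conf"])
print(cal("wrist")[1][:3,3], status.read_state()["tool_pos"])
```

```text
[ 0.47113756 -0.16175591  0.43242992]
wrist board 0.65 [208. 177. 162. 103.] [ 0.4789 -0.3069] -13.4 0.03
wrist beater 0.58 [265. 178.  12. 103.] [ 0.456  -0.3042] 87.6 0.094
wrist pocket [ 0.4783 -0.3094  0.008 ] 0.86
wrist fig [ 0.5339 -0.4142  0.    ] 0.91
top pocket [ 0.4784 -0.3025  0.008 ] 0.81
scene board 0.79 [158. 269.  95.  82.] [ 0.4781 -0.3095] -13.3 0.057
scene beater 0.57 [174. 272.  44.  53.] [ 0.4554 -0.3021] 88.3 0.111
scene pocket [ 0.4724 -0.3069  0.008 ] 0.97
scene fig [ 0.5379 -0.4157  0.    ] 0.76
[ 0.47054399 -0.16258984  0.4328483 ] [ 0.47008456 -0.23196745  0.29127253]
```

Emit:
play_rows([
  {"grip":45,"offset":[-0.2,-0.8,-1.0],"dr":[0,0,-0.1]},
  {"grip":45,"offset":[-0.4,-1.6,-2.2],"dr":[0,0,-0.2]},
  {"grip":45,"offset":[-0.5,-2.37,-3.4],"dr":[0,0,-0.28]},
  {"grip":45,"offset":[-0.5,-2.37,-4.7],"dr":[0,0,-0.28]},
  {"grip":45,"offset":[-0.5,-2.37,-6.0],"dr":[0,0,-0.28]},
  {"grip":45,"offset":[-0.5,-2.37,-7.3],"dr":[0,0,-0.28]},
  {"grip":45,"offset":[-0.5,-2.37,-8.4],"dr":[0,0,-0.28]},
  {"grip":45,"offset":[-0.5,-2.37,-9.1],"dr":[0,0,-0.28]},
])

```text
time: 5.62
tool_pos: [0.4535, -0.302, 0.0148]
tool_rot: [-179.8, -0.1, 87.7]
contact_force: [0.1, 1.2, -0.7]
finger_gap: 0.525
grip_force: 0.0
```

Emit:
play_rows([
  {"grip":45,"offset":[0,0,0],"dr":[0,0,0]},
  {"grip":5,"offset":[0,0,0],"dr":[0,0,0]},
  {"grip":5,"offset":[0,0,0],"dr":[0,0,0]},
  {"grip":5,"offset":[0,0,0],"dr":[0,0,0]},
  {"grip":5,"offset":[0,0,0],"dr":[0,0,0]},
  {"grip":5,"offset":[0,0,0],"dr":[0,0,0]},
  {"grip":5,"offset":[0,0,0],"dr":[0,0,0]},
  {"grip":5,"offset":[0,0,0],"dr":[0,0,0]},
], grip_force=30)

```text
time: 6.28
tool_pos: [0.4563, -0.3037, 0.02]
tool_rot: [179.8, 0.1, 87.7]
contact_force: [-0.9, 0.7, 7.7]
finger_gap: 0.199
grip_force: 32.8
```

Emit:
play_rows([
  {"grip":5,"offset":[0,0,1.0],"dr":[0,0,0]},
  {"grip":5,"offset":[0,0,2.2],"dr":[0,0,0]},
  {"grip":5,"offset":[0.2,0.4,3.2],"dr":[0,0,-0.8]},
  {"grip":5,"offset":[0.6,1.3,3.6],"dr":[0,0,-1.9]},
  {"grip":5,"offset":[1.1,2.5,3.6],"dr":[0,0,-3.0]},
  {"grip":5,"offset":[1.6,3.6,3.6],"dr":[0,0,-4.1]},
  {"grip":5,"offset":[2.1,4.7,3.6],"dr":[0,0,-5.2]},
  {"grip":5,"offset":[2.5,5.8,3.6],"dr":[0,0,-6.3]},
])

```text
time: 6.95
tool_pos: [0.5315, -0.1269, 0.1273]
tool_rot: [179.9, -0.1, 49.6]
contact_force: [0.4, 0.0, -1.1]
finger_gap: 0.203
grip_force: 31.8
```

Emit:
play_rows([
  {"grip":5,"offset":[0.4,1.0,0],"dr":[0,0,-1.1]},
  {"grip":5,"offset":[0.8,2.0,0],"dr":[0,0,-2.2]},
  {"grip":5,"offset":[1.2,3.0,0],"dr":[0,0,-3.3]},
  {"grip":5,"offset":[1.6,3.8,0],"dr":[0,0,-4.4]},
  {"grip":5,"offset":[1.78,4.17,0],"dr":[0,0,-5.5]},
  {"grip":5,"offset":[1.78,4.17,0],"dr":[0,0,-6.6]},
  {"grip":5,"offset":[1.78,4.17,0],"dr":[0,0,-7.7]},
  {"grip":5,"offset":[1.78,4.17,0],"dr":[0,0,-8.8]},
])

```text
time: 7.62
tool_pos: [0.5837, -0.0031, 0.1269]
tool_rot: [-180.0, -0.0, -3.1]
contact_force: [0.7, 0.0, 0.3]
finger_gap: 0.2
grip_force: 31.8
```

Emit:
play_rows([
  {"grip":5,"offset":[0,0,-0.2],"dr":[0,0,-0.7]},
  {"grip":5,"offset":[0,0,-0.8],"dr":[0,0,-0.7]},
  {"grip":5,"offset":[0,0,-1.5],"dr":[0,0,-0.7]},
  {"grip":5,"offset":[0,0,-2.3],"dr":[0,0,-0.7]},
  {"grip":5,"offset":[0,0,-2.9],"dr":[0,0,-0.7]},
  {"grip":5,"offset":[0,0,-3.3],"dr":[0,0,-0.7]},
  {"grip":5,"offset":[0,0,-3.5],"dr":[0,0,-0.7]},
  {"grip":5,"offset":[0,0,-3.6],"dr":[0,0,-0.7]},
])

```text
time: 8.28
tool_pos: [0.5835, -0.0038, 0.0181]
tool_rot: [-180.0, 0.0, -7.1]
contact_force: [0.2, 0.8, -0.7]
finger_gap: 0.203
grip_force: 31.8
```

Emit:
play_rows([
  {"grip":5,"offset":[0,0,-0.1],"dr":[0,0,0]},
  {"grip":5,"offset":[0,0,-0.2],"dr":[0,0,0]},
  {"grip":5,"offset":[0,0,-0.2],"dr":[0,0,0]},
  {"grip":38,"offset":[0,0,-0.2],"dr":[0,0,0]},
  {"grip":38,"offset":[0,0,-0.2],"dr":[0,0,0]},
  {"grip":38,"offset":[0,0,-0.2],"dr":[0,0,0]},
  {"grip":38,"offset":[0,0,0.6],"dr":[0,0,0]},
  {"grip":38,"offset":[0,0,1.8],"dr":[0,0,0]},
])

```text
time: 8.95
tool_pos: [0.5812, -0.0036, 0.0706]
tool_rot: [180.0, 0.3, -7.1]
contact_force: [-0.7, 0.7, 1.3]
finger_gap: 0.445
grip_force: 0.0
```

Emit:
play_rows([
  {"grip":20,"offset":[0,0,1.2],"dr":[0,0,0.5]},
  {"grip":0,"offset":[0,0,2.4],"dr":[0,0,1.0]},
  {"grip":0,"offset":[0,0,3.6],"dr":[0,0,1.5]},
  {"grip":0,"offset":[0,0.6,4.6],"dr":[0,0,2.0]},
  {"grip":0,"offset":[0,1.6,5.4],"dr":[0,0,2.5]},
  {"grip":0,"offset":[0,2.7,6.0],"dr":[0,0,3.0]},
  {"grip":0,"offset":[0,3.8,6.5],"dr":[0,0,3.5]},
  {"grip":0,"offset":[0,5.0,6.6],"dr":[0,0,4.0]},
])

```text
time: 9.62
tool_pos: [0.5847, 0.1466, 0.2736]
tool_rot: [180.0, -0.3, 17.0]
contact_force: [0.8, -0.1, -1.2]
finger_gap: 0.0
grip_force: 0.0
```

Emit:
play_rows([
  {"grip":0,"offset":[0.1,1.2,0],"dr":[0,0,0.3]},
  {"grip":0,"offset":[0.2,2.4,0],"dr":[0,0,0.3]},
  {"grip":0,"offset":[0.3,3.6,0],"dr":[0,0,0.3]},
  {"grip":0,"offset":[0.4,4.6,0],"dr":[0,0,0.3]},
  {"grip":0,"offset":[0.5,5.3,0],"dr":[0,0,0.3]},
  {"grip":0,"offset":[0.5,5.8,0],"dr":[0,0,0.3]},
  {"grip":0,"offset":[0.5,5.8,0],"dr":[0,0,0.3]},
  {"grip":0,"offset":[0.5,5.8,0],"dr":[0,0,0.3]},
])

```text
time: 10.28
tool_pos: [0.5984, 0.3192, 0.2702]
tool_rot: [179.9, 0.0, 18.7]
contact_force: [0.0, -0.6, -0.5]
finger_gap: 0.0
grip_force: 0.0
```

Run:
```python
from h import *
C=cal("top"); imaging.grab_frame("top")
for d in imaging.outline_of("top","beater")[:4]:
    r=d["rect"]; print("beater",d["conf"],ray((r[0]+r[2]/2,r[1]+r[3]/2),C,.02).round(3))
for d in imaging.outline_of("top","board")[:1]:
    p,e=fitall(d["pixels"],BOX["board"],C,(.48,-.307,-.25)); print("board top",p[:2].round(4),np.degrees(p[2]).round(1),e)
C=cal("wrist"); f=imaging.grab_frame("wrist")
for d in imaging.outline_of("wrist","rest")[:3]:
    p,e=fitall(d["pixels"],BOX["rest"],C,(.558,.309,.33)); print("rest",d["conf"],p[:2].round(4),np.degrees(p[2]).round(2),e)
T=np.array([[-80,-29,46],[80,-29,46],[80,29,46],[-20,29,46],[-20,5,46],[-80,5,46]])/1000
for d in imaging.outline_of("wrist","template")[:1]:
    p,e=fitall(d["pixels"],T,C,(.558,.309,.33)); print("templ",d["conf"],p[:2].round(4),np.degrees(p[2]).round(2),e)
for d in imaging.tip_of("wrist","template")[:1]: print(ray(d["position"][::-1],C,.04),d["conf"])
for P,col in ((BOX["rest"],(0,0,255)),(T,(0,255,0))):
  for q in proj(place((.558,.309,np.radians(18.9)),P),C): cv2.circle(f,tuple(map(int,q)),2,col,-1)
j=imaging.outline_of("wrist","jar")
for d in j[:1]: r=d["rect"]; print("jar",d["conf"],ray((r[0]+r[2]/2,r[1]+r[3]/2),C,.043))
cv2.imwrite("pics/w3.png",f); print(status.read_state()["tool_pos"])
```

```text
beater 0.82 [ 0.41  -0.449  0.02 ]
beater 0.73 [ 0.579 -0.011  0.02 ]
beater 0.71 [ 0.26  -0.282  0.02 ]
board top [ 0.4773 -0.3082] -12.7 0.029788603839675187
rest 0.9 [0.5592 0.3108] 18.99 0.06619467045370608
rest 0.7 [0.558 0.309] 18.91 1.0
templ 0.74 [0.5608 0.312 ] 19.39 0.1604670318508996
[0.55953222 0.31074134 0.04      ] 0.57
jar 0.7 [0.49855087 0.38738774 0.043     ]
[0.59863963 0.31928353 0.27049027]
```

View pics/w3.png

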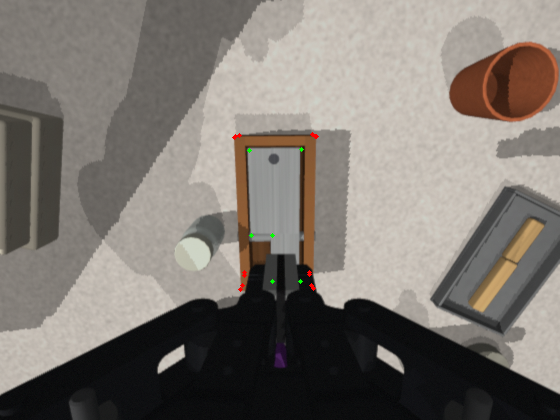

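Emit:
play_rows([
  {"grip":0,"offset":[-0.8,-0.3,-0.6],"dr":[0,0,0]},
  {"grip":0,"offset":[-1.7,-0.7,-1.4],"dr":[0,0,0]},
  {"grip":0,"offset":[-2.6,-1.1,-2.2],"dr":[0,0,0]},
  {"grip":0,"offset":[-3.17,-1.38,-3.2],"dr":[0,0,0]},
  {"grip":0,"offset":[-3.17,-1.38,-4.4],"dr":[0,0,0]},
  {"grip":0,"offset":[-3.17,-1.38,-5.6],"dr":[0,0,0]},
  {"grip":0,"offset":[-3.17,-1.38,-6.5],"dr":[0,0,0]},
  {"grip":0,"offset":[-3.17,-1.38,-6.9],"dr":[0,0,0]},
])

```text
time: 11.35
tool_pos: [0.5013, 0.2778, 0.0601]
tool_rot: [180.0, 0.3, 18.7]
contact_force: [0.2, -0.6, 0.5]
finger_gap: 0.001
grip_force: 0.0
```

Emit:
play_rows([
  {"grip":0,"offset":[0,0,-0.2],"dr":[0,0,0]},
  {"grip":0,"offset":[0,0,-0.3],"dr":[0,0,0]},
  {"grip":0,"offset":[0,0,-0.4],"dr":[0,0,0]},
  {"grip":0,"offset":[0,0,-0.5],"dr":[0,0,0]},
  {"grip":0,"offset":[0,0,-0.6],"dr":[0,0,0]},
  {"grip":0,"offset":[0,0,-0.7],"dr":[0,0,0]},
  {"grip":0,"offset":[0,0,-0.8],"dr":[0,0,0]},
  {"grip":0,"offset":[0,0,-0.85],"dr":[0,0,0]},
])

```text
time: 12.02
tool_pos: [0.5032, 0.2787, 0.0387]
tool_rot: [-179.9, 0.0, 18.7]
contact_force: [-4.8, -0.2, 9.8]
finger_gap: 0.002
grip_force: 5.0
```

Emit:
play_rows([
  {"grip":0,"offset":[0,0,-0.06],"dr":[0,0,0]},
  {"grip":0,"offset":[0,0,-0.12],"dr":[0,0,0]},
  {"grip":0,"offset":[0,0,-0.18],"dr":[0,0,0]},
  {"grip":0,"offset":[0,0,-0.22],"dr":[0,0,0]},
  {"grip":0,"offset":[0,0,-0.26],"dr":[0,0,0]},
  {"grip":0,"offset":[0,0,-0.29],"dr":[0,0,0]},
  {"grip":0,"offset":[0,0,-0.31],"dr":[0,0,0]},
  {"grip":0,"offset":[0,0,-0.31],"dr":[0,0,0]},
])

```text
time: 12.68
tool_pos: [0.5036, 0.2789, 0.0315]
tool_rot: [-179.8, -0.0, 18.7]
contact_force: [-10.4, -3.1, 29.9]
finger_gap: 0.003
grip_force: 15.7
```

Emit:
play_rows([
  {"grip":0,"offset":[0,0,0.5],"dr":[0,0,0]},
  {"grip":0,"offset":[0,0,1.6],"dr":[0,0,0]},
  {"grip":20,"offset":[0,0,2.8],"dr":[0,0,0]},
  {"grip":50,"offset":[0.6,0.3,3.9],"dr":[0,0,0]},
  {"grip":80,"offset":[1.4,0.6,4.8],"dr":[0,0,0]},
  {"grip":80,"offset":[2.2,0.9,5.7],"dr":[0,0,0]},
  {"grip":80,"offset":[2.9,1.2,6.5],"dr":[0,0,0]},
  {"grip":80,"offset":[3.2,1.38,7.2],"dr":[0,0,0]},
])

```text
time: 13.35
tool_pos: [0.602, 0.3207, 0.2474]
tool_rot: [180.0, -0.2, 18.7]
contact_force: [-0.4, -0.5, -0.3]
finger_gap: 0.848
grip_force: 0.0
```

Run:
```python
from h import *
import time
imaging.grab_frame("top"); C=cal("wrist"); f=imaging.grab_frame("wrist")
T=np.array([[x,y,z] for x,y in[(-80,-29),(80,-29),(80,29),(-20,29),(-20,5),(-80,5)] for z in(3,9)])/1000
def tip(a,P):
    X=P[:,0]+.025; Z=P[:,2]+0; return np.c_[-.025+X*np.cos(a)-Z*np.sin(a),P[:,1],.037+X*np.sin(a)+Z*np.cos(a)]
R=(.5583,.3092,np.radians(18.9))
for d in imaging.outline_of("wrist","template")[:1]:
    m=d["pixels"]; pts=cv2.convexHull(cv2.findNonZero(m.astype(np.uint8)))[:,0].astype(np.float32)
    def cost(q):
        g=poly(place((q[0],q[1],q[2]),tip(q[3],T)),C);a,_=cv2.intersectConvexConvex(g,pts); return 1-a/(cv2.contourArea(g)+cv2.contourArea(pts)-a)
    print("tilt fixed rest:",[(a,round(cost([*R,a]),3)) for a in(0,.2,.3,.4,.45)])
    r=minimize(cost,[*R,.4],method="Nelder-Mead",options=dict(initial_simplex=np.array([*R,.4])+np.vstack([np.zeros(4),np.diag([.01,.01,.1,-.2])]))); print(d["conf"],r.x,r.fun)
for q in proj(place(R,tip(.45,T)),C): cv2.circle(f,tuple(map(int,q)),2,(0,255,0),-1)
cv2.imwrite("pics/w4.png",f); print(status.read_state()["tool_pos"],status.read_state()["tool_rot"])
```

```text
tilt fixed rest: [(0, 0.267), (0.2, 0.221), (0.3, 0.179), (0.4, 0.117), (0.45, 0.118)]
0.64 [0.56113097 0.31244437 0.32650098 0.47633107] 0.0366752620027756
[0.60103204 0.3202712  0.24665602] [-179.99503141   -0.23242444   18.75020483]
```

View pics/w4.png

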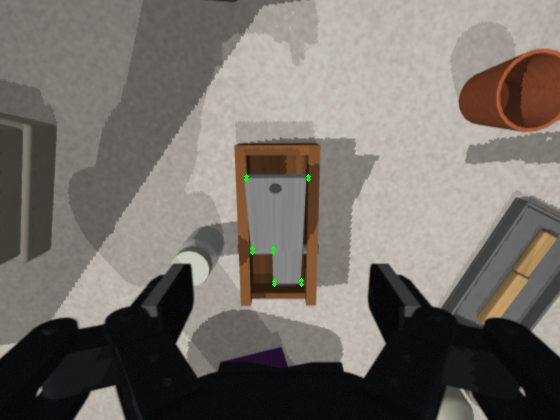

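Emit:
play_rows([
  {"grip":80,"offset":[-0.1,0,-0.4],"dr":[0.23,-0.68,0]},
  {"grip":80,"offset":[-0.2,0,-0.9],"dr":[0.47,-1.36,0]},
  {"grip":80,"offset":[-0.3,0,-1.5],"dr":[0.7,-2.04,0]},
  {"grip":80,"offset":[-0.4,0,-2.1],"dr":[0.93,-2.72,0]},
  {"grip":80,"offset":[-0.4,0,-2.7],"dr":[1.16,-3.4,0]},
  {"grip":80,"offset":[-0.4,0,-3.2],"dr":[1.39,-4.07,0]},
  {"grip":80,"offset":[-0.4,0,-3.5],"dr":[1.39,-4.07,0]},
  {"grip":80,"offset":[-0.4,0,-3.5],"dr":[1.39,-4.07,0]},
])

```text
time: 14.17
tool_pos: [0.5835, 0.3187, 0.1362]
tool_rot: [-180.0, -25.4, 18.7]
contact_force: [-0.4, 0.5, 0.3]
finger_gap: 0.938
grip_force: 0.0
```

Run:
```python
from h import *
s=status.read_state(); print(s["tool_pos"],s["tool_rot"],s["joint_positions"].round(1))
from scipy.spatial.transform import Rotation as Ro
z=Ro.from_euler("xyz",s["tool_rot"],degrees=True).apply([[0,0,1],[0,1,0]]); print(z)
g=np.array([.5838,.3182,.0685])+.013*z[0]; print((g-s["tool_pos"])/.03)
```

```text
[0.58347347 0.31873137 0.13620089] [-179.95391864  -25.43191083   18.7357177 ] [-68.5  36.2  43.  114.4 -55.3  19.7 -58.1]
[[ 4.06423880e-01  1.38698616e-01 -9.03095966e-01]
 [ 3.21530390e-01 -9.46898981e-01 -7.26334394e-04]]
[ 0.18700124  0.04239044 -2.6480378 ]
```

Emit:
play_rows([
  {"grip":80,"offset":[0,0,-0.4],"dr":[0,0,0]},
  {"grip":80,"offset":[0,0,-0.8],"dr":[0,0,0]},
  {"grip":80,"offset":[0,0,-1.3],"dr":[0,0,0]},
  {"grip":80,"offset":[0,0,-1.8],"dr":[0,0,0]},
  {"grip":80,"offset":[0,0,-2.2],"dr":[0,0,0]},
  {"grip":80,"offset":[0,0,-2.5],"dr":[0,0,0]},
  {"grip":80,"offset":[0,0,-2.7],"dr":[0,0,0]},
  {"grip":80,"offset":[0,0,-2.7],"dr":[0,0,0]},
])

```text
time: 14.83
tool_pos: [0.5875, 0.32, 0.0583]
tool_rot: [180.0, -25.6, 18.8]
contact_force: [-0.8, -0.0, 1.1]
finger_gap: 0.936
grip_force: 0.0
```

Run:
```python
from h import *
f=imaging.grab_frame("wrist"); cv2.imwrite("pics/w5.png",f)
s=status.read_state(); print(s["tool_pos"],s["tool_rot"],s["joint_positions"].round(1))
```

```text
[0.58792402 0.32025215 0.05906698] [-179.97153191  -25.71447849   18.71424496] [-59.3  41.6  30.4 114.6 -74.7  11.  -39.1]
```

View pics/w5.png

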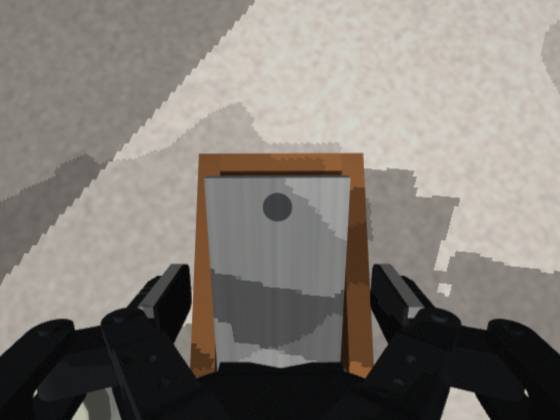

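Emit:
play_rows([
  {"grip":60,"offset":[0,0,0.1],"dr":[0,0.05,0]},
  {"grip":50,"offset":[0,0,0.1],"dr":[0,0.05,0]},
  {"grip":50,"offset":[0,0,0.1],"dr":[0,0.05,0]},
  {"grip":50,"offset":[0,0,0.1],"dr":[0,0.05,0]},
  {"grip":50,"offset":[0,0,0.1],"dr":[0,0.05,0]},
  {"grip":50,"offset":[0,0,0.1],"dr":[0,0.05,0]},
  {"grip":50,"offset":[0,0,0.1],"dr":[0,0.05,0]},
  {"grip":50,"offset":[0,0,0.1],"dr":[0,0.05,0]},
], grip_force=60)

```text
time: 15.55
tool_pos: [0.5888, 0.3208, 0.0631]
tool_rot: [-179.8, -25.6, 18.6]
contact_force: [1.0, 1.1, 6.4]
finger_gap: 0.653
grip_force: 62.8
```

Emit:
play_rows([
  {"grip":50,"offset":[0,0,0.2],"dr":[0,0,0]},
  {"grip":50,"offset":[0,0,0.5],"dr":[0,0,0]},
  {"grip":50,"offset":[0,0,0.9],"dr":[0,0,0]},
  {"grip":50,"offset":[0,0,1.3],"dr":[0,0,0]},
  {"grip":50,"offset":[0,0,1.8],"dr":[0,0,0]},
  {"grip":50,"offset":[0,0,2.3],"dr":[-0.2,0.6,0]},
  {"grip":50,"offset":[0,0,2.8],"dr":[-0.4,1.2,0]},
  {"grip":50,"offset":[0,0,3.3],"dr":[-0.6,1.8,0]},
])

```text
time: 16.22
tool_pos: [0.586, 0.32, 0.161]
tool_rot: [-179.9, -13.7, 18.7]
contact_force: [1.5, 0.8, -1.5]
finger_gap: 0.654
grip_force: 63.7
```

Emit:
play_rows([
  {"grip":50,"offset":[0,0,0.4],"dr":[-0.2,0.5,0]},
  {"grip":50,"offset":[0,0,0.8],"dr":[-0.4,1.0,0]},
  {"grip":50,"offset":[0,0,1.2],"dr":[-0.6,1.6,0]},
  {"grip":50,"offset":[0,0,1.6],"dr":[-0.75,2.2,0]},
  {"grip":50,"offset":[0,0,1.8],"dr":[-0.75,2.2,0]},
  {"grip":50,"offset":[0,0,2.0],"dr":[-0.75,2.2,0]},
  {"grip":50,"offset":[0,0,2.0],"dr":[-0.75,2.2,0]},
  {"grip":50,"offset":[0,0,2.0],"dr":[-0.75,2.2,0]},
])

```text
time: 16.88
tool_pos: [0.5868, 0.3202, 0.2205]
tool_rot: [-179.8, -0.1, 18.6]
contact_force: [-0.6, -0.1, -2.6]
finger_gap: 0.652
grip_force: 63.7
```

Run:
```python
from h import *
f=imaging.grab_frame("wrist"); cv2.imwrite("pics/w6.png",f)
g=imaging.grab_frame("scene"); 
s=status.read_state(); print(s["tool_pos"],s["tool_rot"],s["joint_positions"].round(1),s["finger_gap"])
u=proj([s["tool_pos"]],cal("scene"))[0].astype(int); print(u)
c=g[max(0,u[1]-70):u[1]+80,u[0]-80:u[0]+80]
h=420; cv2.imwrite("pics/w6.png",np.hstack([cv2.resize(f,(400,300)),cv2.resize(c,(400,300),interpolation=2)]))
```

```text
[0.58659487 0.3204231  0.22020491] [-1.79812679e+02 -5.21797162e-02  1.86742154e+01] [-67.2  46.2  59.   88.  -41.5  69.7 -72.5] 0.6516315358467049
[358 101]
```

View pics/w6.png

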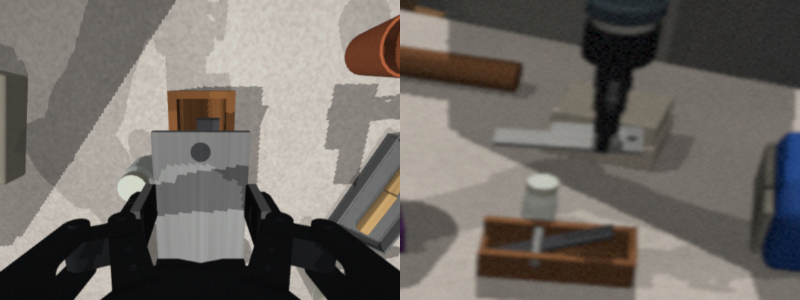

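```bash
cat > m.py <<'E'
from h import *
from scipy.spatial.transform import Rotation as Ro
from scipy.optimize import least_squares
s=status.read_state(); C=cal("wrist"); f=imaging.grab_frame("wrist")
m=imaging.outline_of("wrist","template")[0]["pixels"][:250]
Rt=Ro.from_euler("xyz",s["tool_rot"],degrees=True).as_matrix(); t=s["tool_pos"]
# plate top in tool frame: dx along tool x, depth behind TCP d, yaw a, pitch b
def top(q,w=0):
    P=np.array([[-20,-29],[80,-29],[80,29],[-20,29]])/1000 if not w else np.array([[-80,-29],[80,-29],[80,29],[-20,29],[-80,5]])/1000
    P=np.c_[P,np.zeros(len(P))]
    P[:,0]-=.035; R=Ro.from_euler("zy",[q[2],q[3]]).as_matrix(); P=P@R.T
    P=P+[q[0],0,q[1]]           # z up-ish in a level frame
    return t+(P*[1,-1,-1])@Rt.T  # tool y,z flipped (tool points down)
cn,_=cv2.findContours(m.astype(np.uint8),0,1); c=max(cn,key=cv2.contourArea)[:,0]
# subpixel lines: top edge, left, right
ys,xs=np.nonzero(m); rows=np.arange(ys.min()+8,248)
L=np.array([xs[ys==r].min() for r in rows])-.0; Rr=np.array([xs[ys==r].max() for r in rows])+1.
cols=np.arange(int(L[0])+10,int(Rr[0])-10); Tt=np.array([ys[xs==k].min() for k in cols])*1.
pl=np.polyfit(rows+.5,L,1);pr=np.polyfit(rows+.5,Rr,1);pt=np.polyfit(cols+.5,Tt,1)
print("edges",pl.round(3),pr.round(3),pt.round(3))
def res(q):
    p=proj(top(q),C); out=[]
    def at(a,b,r): return a[0]+(b[0]-a[0])*(r-a[1])/(b[1]-a[1])
    def aty(a,b,k): return a[1]+(b[1]-a[1])*(k-a[0])/(b[0]-a[0])
    for r in(rows[0],248): out+= [at(p[3],p[2],r)-np.polyval(pl,r), at(p[0],p[1],r)-np.polyval(pr,r)]
    for k in(cols[0],cols[-1]): out.append(aty(p[1],p[2],k)-np.polyval(pt,k))
    return out
r=least_squares(res,[0,.016,0,0]); q=r.x
print("dx mm",q[0]*1e3,"height of plate top over TCP",q[1]*1e3,"yaw",np.degrees(q[2]),"pitch",np.degrees(q[3]),"res",np.round(res(q),1))
print(np.round(r.jac.T@r.jac,0).diagonal())
print(t,s["tool_rot"])
E
python3 m.py
```

```text
edges [6.2000e-02 1.9968e+02] [-7.70000e-02  3.65564e+02] [-4.00000e-03  1.83259e+02]
dx mm -0.233919816772486 height of plate top over TCP 6.235359922758183 yaw 0.28707902405732194 pitch -2.5847425274118687 res [-0.1 -0.1  0.6  0.6  0.1 -0.1]
[1.1513676e+07 1.4285600e+06 2.9796000e+04 2.2910000e+03]
[0.58659487 0.3204231  0.22020491] [-1.79812679e+02 -5.21797162e-02  1.86742154e+01]
```

Emit:
play_rows([
  {"grip":50,"offset":[-0.3,-1.15,0],"dr":[0,0,-0.3]},
  {"grip":50,"offset":[-0.6,-2.3,0],"dr":[0,0,-0.6]},
  {"grip":50,"offset":[-0.9,-3.45,0],"dr":[0,0,-0.9]},
  {"grip":50,"offset":[-1.2,-4.6,0],"dr":[0,0,-1.2]},
  {"grip":50,"offset":[-1.5,-5.75,0],"dr":[0,0,-1.5]},
  {"grip":50,"offset":[-1.8,-6.9,0],"dr":[0,0,-1.8]},
  {"grip":50,"offset":[-2.1,-8.05,0],"dr":[0,0,-2.1]},
  {"grip":50,"offset":[-2.4,-9.2,0],"dr":[0,0,-2.4]},
])

```text
time: 17.75
tool_pos: [0.5147, 0.043, 0.2208]
tool_rot: [-179.8, -0.1, 4.2]
contact_force: [2.0, -0.3, -1.0]
finger_gap: 0.653
grip_force: 63.8
```

Emit:
play_rows([
  {"grip":50,"offset":[-0.3,-1.15,0],"dr":[0,0,-0.3]},
  {"grip":50,"offset":[-0.6,-2.3,0],"dr":[0,0,-0.6]},
  {"grip":50,"offset":[-0.9,-3.45,0],"dr":[0,0,-0.9]},
  {"grip":50,"offset":[-1.2,-4.6,0],"dr":[0,0,-1.2]},
  {"grip":50,"offset":[-1.5,-5.75,0],"dr":[0,0,-1.5]},
  {"grip":50,"offset":[-1.8,-6.9,0],"dr":[0,0,-1.8]},
  {"grip":50,"offset":[-2.1,-8.05,0],"dr":[0,0,-2.1]},
  {"grip":50,"offset":[-2.4,-9.2,0],"dr":[0,0,-2.4]},
])

```text
time: 18.42
tool_pos: [0.4429, -0.2329, 0.2209]
tool_rot: [-179.8, -0.1, -10.2]
contact_force: [0.3, 0.7, -1.4]
finger_gap: 0.653
grip_force: 63.8
```

Emit:
play_rows([
  {"grip":50,"offset":[-0.3,-1.0,-0.2],"dr":[0,0,-0.3]},
  {"grip":50,"offset":[-0.5,-1.8,-0.5],"dr":[0,0,-0.53]},
  {"grip":50,"offset":[-0.6,-2.13,-1.0],"dr":[0,0,-0.53]},
  {"grip":50,"offset":[-0.6,-2.13,-1.5],"dr":[0,0,-0.53]},
  {"grip":50,"offset":[-0.6,-2.13,-2.0],"dr":[0,0,-0.53]},
  {"grip":50,"offset":[-0.6,-2.13,-2.3],"dr":[0,0,-0.53]},
  {"grip":50,"offset":[-0.6,-2.13,-2.3],"dr":[0,0,-0.53]},
  {"grip":50,"offset":[-0.6,-2.13,-2.3],"dr":[0,0,-0.53]},
])

```text
time: 19.08
tool_pos: [0.4256, -0.2954, 0.1521]
tool_rot: [-179.8, -0.1, -13.3]
contact_force: [-0.1, 0.1, -1.6]
finger_gap: 0.654
grip_force: 63.9
```

```bash
cat > b.py <<'E'
from h import *
imaging.grab_frame("top"); C=cal("wrist"); f=imaging.grab_frame("wrist"); s=status.read_state()
m=imaging.outline_of("wrist","board")[0]; M=m["pixels"]; cv2.imwrite("pics/mask.png",M*255)
print(s["tool_pos"],s["tool_rot"],s["joint_positions"].round(1),m["conf"],m["rect"])
c,_=cv2.findContours(M.astype(np.uint8),0,1); cv2.drawContours(f,c,-1,(0,255,0),1)
p=(.4783,-.3082,np.radians(-13.3))
B=np.array([[x,y,14] for x,y in[(100,-52),(100,52),(62,52),(62,24),(62,-24),(62,-52),(8,52),(8,-52),(82.5,31.5),(82.5,-31.5)]])/1000
for q in proj(place(p,B),C): cv2.circle(f,tuple(map(int,q)),2,(0,0,255),-1)
cv2.imwrite("pics/w7.png",f)
E
python3 b.py; python3 m.py
```

```text
[ 0.42617427 -0.29578926  0.15280009] [-1.79868372e+02 -1.73956479e-01 -1.32968901e+01] [-13.1  37.5  59.3 114.1 -41.5  52.6 -35. ] 0.79 [215.8, 1.5, 136.0, 184.0]
edges [6.30000e-02 1.98691e+02] [-6.30000e-02  3.63266e+02] [-1.00000e-03  1.82174e+02]
dx mm -0.26342594099010685 height of plate top over TCP 8.389438212470031 yaw 0.15462542736611307 pitch -0.9265437170682806 res [ 0.   0.   0.2  0.2  0.2 -0.2]
[1.1676769e+07 1.4513760e+06 3.0336000e+04 2.0290000e+03]
[ 0.42629032 -0.2957977   0.15286637] [-179.86854248   -0.19021372  -13.28974599][ WARN:0@2.640] global loadsave.cpp:1063 imwrite_ Unsupported depth image for selected encoder is fallbacked to CV_8U.
```

View pics/w7.png

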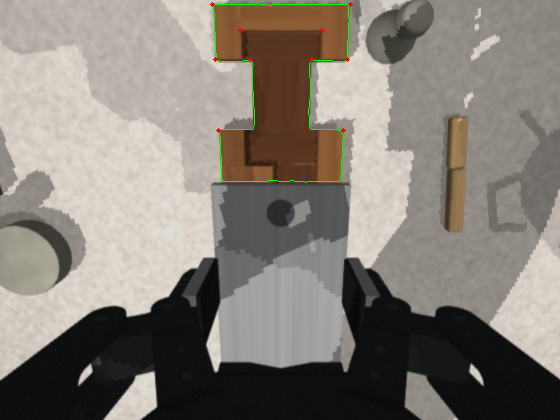

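Emit:
play_rows([
  {"grip":50,"offset":[0.7,-0.17,0],"dr":[0,0,0]},
  {"grip":50,"offset":[1.5,-0.35,-0.1],"dr":[0,0,0]},
  {"grip":50,"offset":[2.3,-0.54,-0.6],"dr":[0,0.05,0]},
  {"grip":50,"offset":[2.88,-0.683,-1.3],"dr":[0.02,0.1,0]},
  {"grip":50,"offset":[2.88,-0.683,-2.1],"dr":[0.02,0.1,0]},
  {"grip":50,"offset":[2.88,-0.683,-2.9],"dr":[0.02,0.1,0]},
  {"grip":50,"offset":[2.88,-0.683,-3.5],"dr":[0.02,0.1,0]},
  {"grip":50,"offset":[2.88,-0.683,-3.8],"dr":[0.02,0.1,0]},
])

```text
time: 20.0
tool_pos: [0.5114, -0.3151, 0.0359]
tool_rot: [-179.8, 0.6, -13.3]
contact_force: [-1.3, 0.9, -0.9]
finger_gap: 0.656
grip_force: 63.9
```

Run:
```python
from h import *
imaging.grab_frame("top"); imaging.grab_frame("top"); C=cal("wrist"); f=imaging.grab_frame("wrist"); s=status.read_state()
print(s["tool_pos"],s["tool_rot"],s["joint_positions"].round(1))
T=np.array([.5126,-.3163]); print("err mm",(s["tool_pos"][:2]-T)*1e3)
for n in("board","template"):
  for d in imaging.outline_of("wrist",n)[:1]:
    c,_=cv2.findContours(d["pixels"].astype(np.uint8),0,1); cv2.drawContours(f,c,-1,(0,255,0) if n=="board" else (255,0,0),1)
B=np.array([[x,y,14] for x,y in[(100,-52),(100,52),(62,52),(62,24),(62,-24),(62,-52),(8,52),(8,-52),(82.5,31.5),(82.5,-31.5)]])/1000
for q in proj(place((.4783,-.3082,np.radians(-13.3)),B),C): cv2.circle(f,tuple(map(int,q)),2,(0,0,255),-1)
cv2.imwrite("pics/w8.png",f)
```

```text
[ 0.51217683 -0.31626012  0.03836926] [-179.88398957    0.50860148  -13.31121583] [ -5.   52.6  48.1 103.4 -51.2  49.3 -34.8]
err mm [-0.42317354  0.03988238]
```

View pics/w8.png

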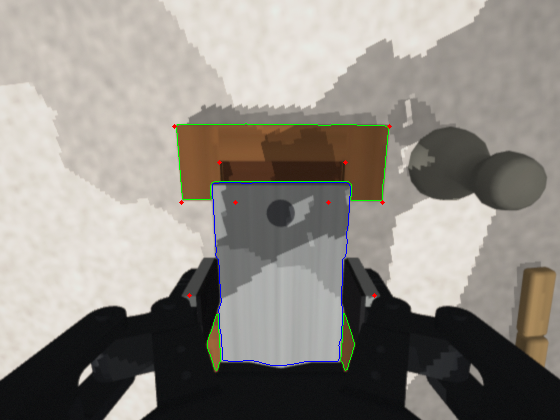

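Emit:
play_rows([
  {"grip":50,"offset":[0.01,0,-0.2],"dr":[0,0,0]},
  {"grip":50,"offset":[0.01,0,-0.4],"dr":[0,0,0]},
  {"grip":50,"offset":[0.01,0,-0.6],"dr":[0,0,0]},
  {"grip":50,"offset":[0.01,0,-0.75],"dr":[0,0,0]},
  {"grip":50,"offset":[0.01,0,-0.82],"dr":[0,0,0]},
  {"grip":50,"offset":[0.01,0,-0.86],"dr":[0,0,0]},
  {"grip":50,"offset":[0.01,0,-0.88],"dr":[0,0,0]},
  {"grip":50,"offset":[0.01,0,-0.88],"dr":[0,0,0]},
])

```text
time: 20.92
tool_pos: [0.5124, -0.3162, 0.0116]
tool_rot: [-179.9, 0.5, -13.3]
contact_force: [-0.4, 1.0, -1.6]
finger_gap: 0.654
grip_force: 63.9
```

No contact yet; lower the rest gently.

Emit:
play_rows([
  {"grip":50,"offset":[0,0,-0.04],"dr":[0,0,0]},
  {"grip":50,"offset":[0,0,-0.08],"dr":[0,0,0]},
  {"grip":50,"offset":[0,0,-0.11],"dr":[0,0,0]},
  {"grip":50,"offset":[0,0,-0.14],"dr":[0,0,0]},
  {"grip":50,"offset":[0,0,-0.16],"dr":[0,0,0]},
  {"grip":50,"offset":[0,0,-0.17],"dr":[0,0,0]},
  {"grip":50,"offset":[0,0,-0.17],"dr":[0,0,0]},
  {"grip":50,"offset":[0,0,-0.17],"dr":[0,0,0]},
])

```text
time: 21.58
tool_pos: [0.5124, -0.3161, 0.0066]
tool_rot: [-179.9, 0.5, -13.3]
contact_force: [-1.0, 0.0, -1.3]
finger_gap: 0.649
grip_force: 63.9
```

Emit:
play_rows([
  {"grip":50,"offset":[0,0,-0.02],"dr":[0,0,0]},
  {"grip":50,"offset":[0,0,-0.04],"dr":[0,0,0]},
  {"grip":50,"offset":[0,0,-0.06],"dr":[0,0,0]},
  {"grip":50,"offset":[0,0,-0.08],"dr":[0,0,0]},
  {"grip":50,"offset":[0,0,-0.1],"dr":[0,0,0]},
  {"grip":50,"offset":[0,0,-0.1],"dr":[0,0,0]},
  {"grip":50,"offset":[0,0,-0.1],"dr":[0,0,0]},
  {"grip":50,"offset":[0,0,-0.1],"dr":[0,0,0]},
])

```text
time: 22.25
tool_pos: [0.5125, -0.3161, 0.005]
tool_rot: [-179.8, 0.5, -13.3]
contact_force: [-2.6, 3.8, 13.2]
finger_gap: 0.651
grip_force: 65.6
```

Emit:
play_rows([
  {"grip":50,"offset":[0,0,0.05],"dr":[0,0,0]},
  {"grip":58,"offset":[0,0,0.05],"dr":[0,0,0]},
  {"grip":60,"offset":[0,0,0.05],"dr":[0,0,0]},
  {"grip":63,"offset":[0,0,0.05],"dr":[0,0,0]},
  {"grip":66,"offset":[0,0,0.05],"dr":[0,0,0]},
  {"grip":69,"offset":[0,0,0.05],"dr":[0,0,0]},
  {"grip":69,"offset":[0,0,0.05],"dr":[0,0,0]},
  {"grip":69,"offset":[0,0,0.05],"dr":[0,0,0]},
])

```text
time: 22.92
tool_pos: [0.5124, -0.3161, 0.005]
tool_rot: [-179.9, 0.5, -13.3]
contact_force: [0.6, -1.1, -0.2]
finger_gap: 0.81
grip_force: 0.0
```

Emit:
play_rows([
  {"grip":69,"offset":[0,0,0.4],"dr":[0,0,0]},
  {"grip":69,"offset":[0,0,1.0],"dr":[0,0,0]},
  {"grip":69,"offset":[0,0,2.0],"dr":[0,0,0]},
  {"grip":69,"offset":[0,0,3.0],"dr":[0,0,0]},
  {"grip":69,"offset":[0,0,4.0],"dr":[0,0,0]},
  {"grip":69,"offset":[-0.8,0.2,5.0],"dr":[0,0,0]},
  {"grip":69,"offset":[-1.8,0.4,6.0],"dr":[0,0,0]},
  {"grip":69,"offset":[-2.8,0.6,6.5],"dr":[0,0,0]},
])

```text
time: 23.58
tool_pos: [0.4283, -0.2992, 0.2033]
tool_rot: [-179.9, 0.3, -13.3]
contact_force: [0.2, -1.0, 2.2]
finger_gap: 0.81
grip_force: 0.0
```

Run:
```python
from h import *
imaging.grab_frame("top"); imaging.grab_frame("top"); C=cal("wrist"); f=imaging.grab_frame("wrist"); s=status.read_state(); print(s["tool_pos"],s["contact_force"])
P=(.4783,-.3082,np.radians(-13.3))
for z in(14,20):
  T=np.array([[x,y,z] for x,y in[(-80,-29),(80,-29),(80,29),(-20,29),(-80,5)]])/1000
  B=np.array([[x,y,14] for x,y in[(100,-52),(100,52),(-100,52),(-100,-52)]])/1000
  for c in("wrist","top","scene"):
    if c!="wrist": imaging.grab_frame(c)
    Cc=C if c=="wrist" else cal(c)
    for d in imaging.outline_of(c,"template")[:1]:
        p,e=fitall(d["pixels"],T,Cc,P); a=np.cos(P[2]),np.sin(P[2]); dx,dy=p[0]-P[0],p[1]-P[1]
        print(z,c,d["conf"],np.round(d["rect"]),"in board mm",round(1e3*(dx*a[0]+dy*a[1]),1),round(1e3*(-dx*a[1]+dy*a[0]),1),"yaw",np.degrees(p[2]-P[2]).round(1),round(e,3))
# dark gap: shade along board axis lines across the plate edges
g=cv2.cvtColor(f,6)
for name,pts in (("far end x",[(x,-5,14) for x in np.arange(72,96,1.5)]),("side y+ at x=70",[(70,y,14) for y in np.arange(22,44,1.5)]),("side y- at x=70",[(70,-y,14) for y in np.arange(22,44,1.5)])):
    uv=proj(place(P,np.array(pts)/1000),C); print(name,[int(cv2.getRectSubPix(g,(1,1),tuple(map(float,u)))[0,0]) for u in uv])
```

```text
[ 0.42696023 -0.29830972  0.20196521] [0.73291271 0.36751399 0.28432315]
14 wrist 0.97 [248.  48.  61. 168.] in board mm -1.2 -0.3 yaw 0.2 0.02
14 top 0.72 [372. 199.  25.  40.] in board mm 8.9 0.2 yaw 0.9 0.415
14 scene 0.64 [172. 288.  66.  48.] in board mm -0.2 -1.6 yaw 0.5 0.046
20 wrist 0.97 [248.  48.  61. 168.] in board mm -2.5 -0.0 yaw -0.2 0.039
20 top 0.76 [372. 202.  28.  34.] in board mm 12.8 2.1 yaw -2.6 0.427
20 scene 0.72 [176. 289.  60.  45.] in board mm 3.4 -3.8 yaw 0.8 0.07
far end x [135, 137, 138, 137, 126, 60, 45, 55, 76, 83, 84, 83, 83, 80, 79, 77]
side y+ at x=70 [133, 134, 135, 139, 132, 64, 44, 72, 69, 69, 67, 66, 66, 67, 70]
side y- at x=70 [134, 134, 138, 135, 120, 46, 52, 80, 83, 85, 83, 82, 81, 81, 78]
```

```bash
python3 -c "
from bench import env; print(env.close_job())"
```

```text
the job is handed in; nothing more can be done
None
```

I handed the job in at about 24 s of the 64 s allowed. By the last camera fit the template lies in the pocket about 1 mm off centre and within 0.5° of the right turn, the beater is in the grey tray, and the arm touches nothing. The hand-in returned no verdict.

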